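# Seat a vial tray on its locating pins and latch it

## Robot

A 6-joint arm with a two-finger parallel gripper is mounted at the origin on a cart in front of the work surface, level with it; the furniture and walls round the work are solid. World frame = base frame: x ahead of the robot, y to its left, z up, the work surface at z = 0. Lengths are in m, angles in rad, forces in N, time in s.
With the tool pointing down it reaches from about 0.35 to 0.975 m from the base axis. Payload 4.9 kg.
Tool frame: the origin (TCP) lies on the mounting face of the last link; the fingertips stand 173 mm ahead of it and the grasp point (between the pads) lies ctrl.pinch_z ahead of it (ctrl.pinch_z is the distance from the TCP to the grasp point, in m); z points along the fingers, y is the line along which they close (so a half turn about z gives the same grasp; the last joint's range is limited). The gripper opens to 85 mm and grips with 20 to 120 N. Pads are 22 mm wide; open, the fingers measure 114 mm over their backs; the gripper's body (76 mm by 85 mm) begins 54 mm behind the grasp point. The pads swing forward as they close: fully open they stand 13 mm farther back than shut.
Start: joints at [-1.354, 0.053, 1.613, -0, 1.476, -0.119], TCP at [0.206, -0.59, 0.405] pointing down, gripper open.
Joint ranges: [-3.01, 3.01], [-1.01, 2.22], [0.06, 2.58], [-1.02, 4.17], [0.09, 2.62], [-3.14, 3.14]. Speed limits (rad/s): [2.57, 2.57, 3.14, 3.14, 3.14, 3.14].

## Interface

Orientations are given as a rotation vector (axis times angle).
In Python, from station import telemetry, eyes, ctrl gives the robot as it stands.
- The arm moves only by the tool apply_moves, never from a script. Its argument "plan" is a list of rows, each a list of 5 numbers: the finger opening in m, from 0 to 0.0854, then the shift along the tool's x, y, z in m, then the turn about the tool's z in rad. In form: [[jaw, x, y, z, roll], ...]. A call has 1 to 12 rows; each row is the pose to reach, as a shift and turn from the pose commanded when the call began, along the tool's axes at that moment; what a row does not reach only later rows make up. A row lasts 1/12 s, in which the tool goes at most 41.7 mm and 7.16 degrees, less where a joint would pass 70% of its speed; a pose out of reach is approached as far as the arm can. A call with a gripper value outside its range is refused whole. The fingers move at their own pace and stop on an object; "newtons" is the grip in N (left out, the last holds). Time passes only in rows, so rows that repeat a pose let the fingers close. It gives the time, the measured TCP pose, the force, the opening and the grip force at its end, in the units of the state.
- telemetry.get_obs(): the state, without advancing time (a new reading comes with each control period).
- eyes.get_image(name): name is "scene" or "side" or "wrist"; returns a dict with "img" (384x512x3 uint8, blue, green, red), "range_z" (384x512 float32, m along the optical axis (not along the pixel's ray), 0 where there is no reading), "K" (3x3 intrinsics, pixels), "pose" (4x4, takes a point from camera to world coordinates); the wrist camera has in their place "hand_eye" (4x4, takes a point from camera to tool coordinates, whose origin is the TCP and whose axes are the flange's). Camera axes: x right, y down, z forward; pixel columns grow to the right and rows downward; lengths in m; the calibration is good to about 2 mm. A picture is of the moment at which its call begins: read the wrist's pose just before it.
- ctrl.finish_job(): hands the job in; it is judged then, once.
Trained networks look in a picture, given as the dict that the camera call returned (one of the last four; its "shot" number tells which), for a name from the list of things; names that differ only in an ending like _2 or _b are one class to them, and where a whole thing is asked for, a point or a joint stands for the part that bears it (a point fixed in the world has none). Each returns a list of dicts, best first, with "confidence" (0 to 1); they miss things now and then, are a little off and sometimes report something else, mostly with a low value. They report only what shows in the picture. A call takes as long as a camera call.
- eyes.search_frame(thing, picture): "box" ([left, top, right, bottom] in pixels, round what is visible of it).
- eyes.outline_of(thing, picture): "region" (384x512 bool, what is visible of it) and "box" ([left, top, right, bottom] in pixels, round what is visible of it).
- eyes.tip_of(thing, picture): "point" ([column, row] in pixels: a listed point, or the origin of a listed thing).
The state is a dict: "t": time; "q": joint angles; "dq": joint speeds; "effort": joint torques, N m; "tool_pos": TCP position; "tool_rot": TCP orientation; "contact_force": force on the tool from outside, world axes, zero at the start; "wrist_torque": the same for the moment, N m; "opening": finger opening in m; "grip_force": force on a finger pad.
Only numpy, scipy, OpenCV 4.12 (cv2) and the standard library are available. Lean on these libraries where they do the work, as an engineer would, in place of code of your own. Each camera call takes 0.05 s, during which the arm holds its last target. There are 200 camera calls.

## Task

The empty vial tray lies askew on the autosampler's loading deck, its rear edge propped up on the deck's two locating pins. Nudge it sideways with the fingertips, never lifting it, until both of its holes drop over the pins and it lies flat on the deck; then push the swing latch round by its knob, as far as it goes, so that its arm lies across the tray's rear edge. Leave the vial, the jar and the timer beside the work undisturbed.

Things in the scene. Friction and masses are not known exactly. Their poses are not given: they have to be found in the camera images.
- deck: Fixed dark steel loading deck, 184 (x) x 172 (y) x 12 mm, screwed to the bench at a different place and yaw each time. Origin: centre of its underside, on the bench. x points to its rear (away from the robot), y left, z up. A seated tray is centred on it and parallel. White engraved marks, corners at x +-57, y +-74 mm, frame the tray's place with 2 mm to spare.
- pin_right (a point): Foot of the right locating pin, on the deck's top face: deck frame x +12, y -58, z +12 mm. Both pins are round-nosed steel, 9 mm high, 10 mm thick at the foot and tapering over the upper 6 mm to a 3 mm tip.
- pin_left (a point): Foot of the left locating pin, on the deck's top face: deck frame x +12, y +58, z +12 mm.
- tray: Loose vial tray, white plastic plate 110 (x) x 144 (y) x 16 mm, 0.3 to 0.65 kg, with nine blind 24.5 mm pockets (10 mm deep) in its top and two through holes. Origin: centre of its underside; x to its rear, y left, z up. Starts 14 to 22 mm short of its place (towards the robot), up to 10 mm to either side, turned up to 0.1 rad. Seated: origin 12 mm, top 28 mm above the bench.
- hole_right (a point): Centre of the tray's right hole (round, 13 mm, right through) on its underside: tray frame x +12, y -58, z 0 mm. Belongs over pin_right.
- slot_left (a point): Centre of the tray's left hole (a slot 13 mm in x and 17 mm in y, right through) on its underside: tray frame x +12, y +58, z 0 mm. Belongs over pin_left.
- front_edge (a point): Middle of the tray's front side face: tray frame x -55, y 0, z +8 mm. At the start this edge rests on the deck while the rear is propped on the pin tips (slope about 0.1 rad). Pushed at its side faces with a few newtons the tray slides over the deck and the pin tips; it drops level once both holes are within about 3 mm of the pins.
- latch (a joint): Angle of the swing latch about its upright pivot. 0 = open, arm pointing to the deck's left (+y) behind the tray's place; turns anticlockwise seen from above to its stop at 1.57 = shut, arm pointing to the front (-x) over the tray's rear edge. Starts at 0 to 0.35. Light friction (about 1 N at the knob); stays where it is left.
- latch_pivot (a point): Axis of the latch: a 16 mm steel post with black screw head (top 43 mm above the bench) at deck frame x +74, y +20 mm; the point is 28.5 mm above the bench. The steel arm is 15 mm wide, 7 mm thick and reaches 46 mm from the axis; its underside passes 1.5 mm above a seated tray but is blocked by a propped one.
- latch_knob (a point): Centre of the upright black push knob on the latch arm (14 mm diameter from 47 to 61 mm above the bench, top at 64 mm), 36 mm from the pivot axis; the point is 51 mm above the bench. Open, the knob is at deck frame x +74, y +56 mm; shut, at x +38, y +20 mm, above the tray's rear.
- vial_15: Bystander: a glass vial 23 mm wide and 76 mm high standing on the bench to the left of the deck; origin at its foot.
- white_jar: Bystander: a white plastic jar with a blue lid, 60 mm wide and 80 mm high, standing behind the deck, to its right; origin at its foot.
- timer: Bystander: a white bench timer 66 x 66 x 19 mm lying face up to the left in front; origin centre of its underside.

How it is judged:
By the outcome, as a careful person would: the job done as asked, in the order asked, and still so for the second after the job is handed in, with the robot touching nothing.
It also fails if it takes over 64 s, if anything falls off the work surface, if the arm or the gripper's body presses on something with over 40 N, if the wrist force passes 120 N, or if a joint passes its speed limit or range.

## Working session

There is one attempt and no reset: what is moved stays moved. The work goes in short steps, Python scripts to look and compute and a tool call to move; the robot and the scene stay as the last step left them, time stands still between calls to the robot, and variables do not carry over. Pictures are saved under pics/ and viewed, at most 10 in all, crops included, and the job is handed in when it is done.

Besides the shell and the picture viewer there is one more tool, called after "Emit:" as a command line: name --pt "numbers of a row" for each row, then --argument value for the rest. apply_moves: Moves the arm, as the interface text tells. Its arguments: {"type":"object","properties":{"plan":{"type":"array","items":{"type":"array","items":{"type":"number"}}},"newtons":{"type":"number"}},"required":["plan"]}

```bash
mkdir -p pics; cat > h.py <<'E'
import numpy as np, cv2
from scipy.spatial.transform import Rotation as R
from station import telemetry, eyes, ctrl
def world(p,uv,z=None):
    K=p["K"];P=p["pose"];u,v=uv
    r=np.array([(u-K[0,2])/K[0,0],(v-K[1,2])/K[1,1],1.])
    if z is None:
        d=p["range_z"][int(round(v)),int(round(u))]; return P[:3,:3]@(r*d)+P[:3,3]
    d=P[:3,:3]@r; return P[:3,3]+d*(z-P[2,3])/d[2]
def pix(p,w):
    P=p["pose"];c=P[:3,:3].T@(np.asarray(w)-P[:3,3]);q=p["K"]@c;return q[:2]/q[2]
E
python3 - <<'E'
from h import *
np.set_printoptions(precision=4,suppress=True)
o=telemetry.get_obs();print(o["t"],o["tool_pos"],o["tool_rot"],ctrl.pinch_z,o["opening"])
for n in("scene","side"):
    p=eyes.get_image(n);cv2.imwrite(f"pics/{n}0.png",p["img"]);print(n,p["pose"])
    for t,z in(("deck",0),("pin_right",.012),("pin_left",.012),("tray",None),("hole_right",None),("slot_left",None),("front_edge",.02),("latch_pivot",.0285),("latch_knob",.051),("vial_15",0),("white_jar",0),("timer",0)):
        for r in eyes.tip_of(t,p)[:1]:
            print(t,round(r["confidence"],2),r["point"],world(p,r["point"],z))
E
```

```text
0.0 [ 0.2059 -0.5898  0.4034] [-3.0954 -0.5246  0.0002] 0.1547 0.0854963016410751
scene [[-0.6719 -0.5811  0.4593  0.1372]
 [-0.7407  0.5259 -0.4181  0.7325]
 [ 0.0014 -0.6211 -0.7837  0.7456]
 [ 0.      0.      0.      1.    ]]
pin_right 0.76 [293.4, 178.3] [0.5371 0.2675 0.012 ]
pin_left 0.84 [274.1, 215.0] [0.4908 0.3743 0.012 ]
tray 0.56 [295.4, 199.0] [0.4837 0.3158 0.0259]
hole_right 0.61 [300.4, 180.3] [0.5216 0.2595 0.0118]
slot_left 0.84 [275.3, 217.3] [0.4743 0.3871 0.0337]
front_edge 0.74 [315.8, 210.6] [0.4335 0.3016 0.02  ]
latch_pivot 0.94 [256.0, 186.3] [0.5688 0.3585 0.0285]
latch_knob 0.62 [254.6, 194.9] [0.5394 0.3885 0.051 ]
vial_15 0.77 [207.1, 227.7] [0.5711 0.5012 0.    ]
timer 0.69 [257.8, 286.7] [0.3928 0.5108 0.    ]
side [[ 0.9981 -0.0095  0.0615  0.4764]
 [-0.0609 -0.3573  0.932  -0.4824]
 [ 0.0131 -0.9339 -0.3572  0.3937]
 [ 0.      0.      0.      1.    ]]
deck 0.82 [240.5, 228.8] [0.5013 0.3179 0.    ]
pin_right 0.78 [257.8, 236.4] [0.5332 0.259  0.012 ]
tray 0.92 [231.4, 222.0] [0.4824 0.2986 0.025 ]
hole_right 0.82 [249.3, 232.1] [0.5163 0.2543 0.0239]
slot_left 0.59 [231.2, 209.5] [0.4825 0.3357 0.0362]
front_edge 0.92 [205.8, 224.7] [0.431  0.2982 0.02  ]
latch_pivot 0.95 [270.3, 207.3] [0.5671 0.3626 0.0285]
latch_knob 0.69 [261.7, 193.0] [0.5501 0.3904 0.051 ]
vial_15 0.69 [266.9, 195.2] [0.5729 0.5049 0.    ]
white_jar 0.42 [231.2, 207.6] [0.4832 0.4296 0.    ]
timer 0.8 [196.6, 194.3] [0.3978 0.5159 0.    ]
```

View pics/scene0.png

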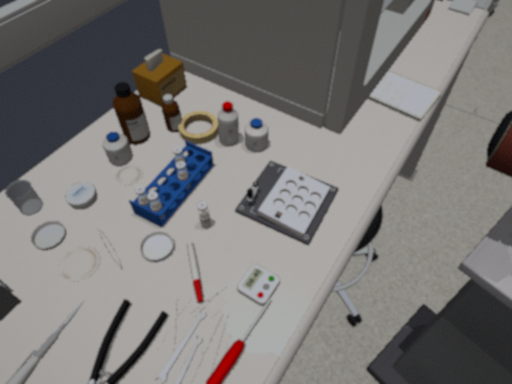

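```bash
python3 - <<'E'
from h import *
o=telemetry.get_obs();p=eyes.get_image("wrist");print(p["hand_eye"].round(3),p["K"].round(1))
M=R.from_rotvec(o["tool_rot"]).as_matrix();print(M.round(3))
# camera centre should look at (.50,.32,.02) from TCP z .40
he=p["hand_eye"];d=M@he[:3,2];c=M@he[:3,3]
for z in(.36,.40): print(z,np.array([.51,.325,.02])-c-d*((.02-(z+c[2]))/d[2]), (M.T@(np.array([.51,.325,.02])-c-d*((.02-(z+c[2]))/d[2])-o["tool_pos"])).round(3))
print((M.T@(np.array([.5,-.15,.4])-o["tool_pos"])).round(3))
E
```

```text
[[ 0.002 -0.957 -0.291  0.074]
 [ 1.     0.002  0.001 -0.   ]
 [-0.    -0.291  0.957  0.03 ]
 [ 0.     0.     0.     1.   ]] [[291.1   0.  258.2]
 [  0.  291.1 191.3]
 [  0.    0.    1. ]]
[[ 0.944  0.33   0.   ]
 [ 0.33  -0.944 -0.   ]
 [ 0.     0.    -1.   ]]
0.36 [0.52956179 0.33182448 0.36      ] [ 0.609 -0.764  0.045]
0.4 [0.54104981 0.33586482 0.4       ] [ 0.622 -0.764  0.005]
[ 0.423 -0.319  0.005]
```

```bash
python3 - <<'E'
from h import *
p=eyes.get_image("scene")
K=p["K"];P=p["pose"];v,u=np.mgrid[:384,:512];d=p["range_z"]
c=np.stack([(u-K[0,2])/K[0,0]*d,(v-K[1,2])/K[1,1]*d,d],-1)@P[:3,:3].T+P[:3,3]
for uv in((200,60),(250,90),(330,125),(355,100),(340,40),(300,10),(180,10),(400,60),(440,30),(405,95),(430,200),(500,140),(480,250)): print(uv,c[uv[1],uv[0]].round(3))
m=(d>0)&(c[...,2]>.1);
for a in range(-1,14):
  s=m&(c[...,0]>a*.1)&(c[...,0]<a*.1+.1)
  if s.any(): print(a, c[s][:,1].min().round(2),c[s][:,1].max().round(2),c[s][:,2].max().round(2))
for q in((0,0,0),(.2,-.59,.4),(.5,-.15,.3)): print(q,pix(p,q))
s=eyes.get_image("side");cv2.imwrite("pics/side1.png",s["img"])
E
```

```text
(200, 60) [0.969 0.21  0.095]
(250, 90) [0.808 0.167 0.062]
(330, 125) [0.575 0.103 0.055]
(355, 100) [0.56  0.039 0.108]
(340, 40) [0.586 0.107 0.287]
(300, 10) [0.681 0.132 0.323]
(180, 10) [1.015 0.22  0.224]
(400, 60) [ 0.661 -0.336  0.003]
(440, 30) [ 0.676 -0.592 -0.001]
(405, 95) [ 0.542 -0.191  0.011]
(430, 200) [ 0.459 -0.72  -0.891]
(500, 140) [0.225 0.099 0.258]
(480, 250) [ 0.138  0.105 -0.002]
1 0.09 0.11 0.26
2 0.03 0.12 0.29
5 -0.11 0.11 0.38
6 -0.49 0.89 0.37
7 -0.55 0.31 0.34
8 0.16 0.49 0.31
9 0.19 0.5 0.28
10 0.21 0.34 0.25
12 0.34 0.65 0.26
13 0.21 0.56 0.25
(0, 0, 0) [567.80955338 263.21775862]
(0.2, -0.59, 0.4) [700.79547101 -55.06853398]
(0.5, -0.15, 0.3) [446.77308697   7.52760735]
```

View pics/side0.png

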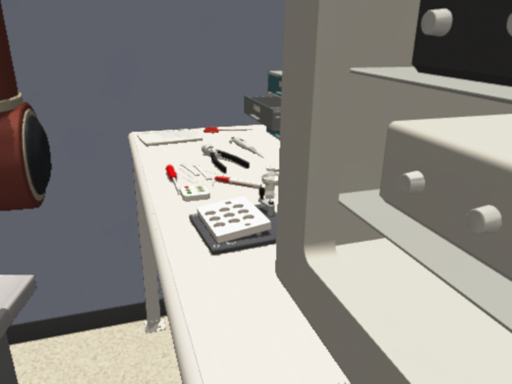

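Emit:
apply_moves --pt "0.085 0.31 -0.3 0 0" --pt "0.085 0.31 -0.3 0 0" --pt "0.085 0.31 -0.3 0 0" --pt "0.085 0.31 -0.3 0 0" --pt "0.085 0.31 -0.3 0 0" --pt "0.085 0.31 -0.3 0 0" --pt "0.085 0.31 -0.3 0 0" --pt "0.085 0.31 -0.3 0 0" --pt "0.085 0.31 -0.3 0 0" --pt "0.085 0.31 -0.3 0 0" --pt "0.085 0.31 -0.3 0 0" --pt "0.085 0.31 -0.3 0 0"

```text
t: 2.45
tool_pos: [0.4007, -0.2019, 0.405]
tool_rot: [-3.096, -0.533, -0.002]
contact_force: [0.2, -0.5, 0.5]
opening: 0.0848
grip_force: 0.0
```

Emit:
apply_moves --pt "0.085 0.073 -0.208 0 0" --pt "0.085 0.073 -0.208 0 0" --pt "0.085 0.073 -0.208 0 0" --pt "0.085 0.073 -0.208 0 0" --pt "0.085 0.073 -0.208 0 0" --pt "0.085 0.073 -0.208 0 0" --pt "0.085 0.151 -0.371 0 0" --pt "0.085 0.151 -0.371 0 0" --pt "0.085 0.151 -0.371 0 0" --pt "0.085 0.151 -0.371 0 0" --pt "0.085 0.151 -0.371 0 0" --pt "0.085 0.151 -0.371 0 0"

```text
t: 3.45
tool_pos: [0.4204, 0.1972, 0.4047]
tool_rot: [-3.096, -0.531, 0.0]
contact_force: [-0.2, -0.0, 0.2]
opening: 0.0852
grip_force: 0.0
```

Emit:
apply_moves --pt "0.085 0.137 -0.09 0.05 0" --pt "0.085 0.137 -0.09 0.05 0" --pt "0.085 0.137 -0.09 0.05 0" --pt "0.085 0.137 -0.09 0.05 0" --pt "0.085 0.137 -0.09 0.05 0" --pt "0.085 0.137 -0.09 0.05 0"

```text
t: 3.95
tool_pos: [0.5212, 0.3249, 0.3518]
tool_rot: [3.096, 0.524, -0.007]
contact_force: [0.4, -1.0, 0.2]
opening: 0.0852
grip_force: 0.0
```

```bash
cat >> h.py <<'E'
def wrist():
    o=telemetry.get_obs();p=eyes.get_image("wrist");T=np.eye(4)
    T[:3,:3]=R.from_rotvec(o["tool_rot"]).as_matrix();T[:3,3]=o["tool_pos"];p["pose"]=T@p["hand_eye"];return o,p
Z=dict(deck=0,pin_right=.012,pin_left=.012,tray=None,hole_right=None,slot_left=None,front_edge=.02,latch_pivot=.043,latch_knob=.051)
def tips(p,names=Z):
    for t in names:
        for r in eyes.tip_of(t,p)[:1]: print(t,round(r["confidence"],2),np.round(r["point"],1),world(p,r["point"],Z[t]).round(4))
E
python3 - <<'E'
from h import *
o,p=wrist();print(o["t"],o["tool_pos"].round(4) if hasattr(o["tool_pos"],'round') else o["tool_pos"])
tips(p);cv2.imwrite("pics/w1.png",p["img"]);np.savez("w1.npz",**{k:p[k] for k in("img","range_z","K","pose")})
E
```

```text
3.95 [0.5212 0.3249 0.3518]
pin_right 0.85 [311.7 177.5] [0.5345 0.267  0.012 ]
tray 0.95 [250.9 206. ] [0.4891 0.3213 0.0348]
hole_right 0.66 [306.4 195. ] [0.5202 0.2718 0.0374]
slot_left 0.96 [198.  194.4] [0.4834 0.3769 0.0356]
front_edge 0.75 [252.9 249.9] [0.4336 0.3002 0.02  ]
latch_pivot 0.65 [236.  122.8] [0.5655 0.3619 0.043 ]
latch_knob 0.78 [198.7 132. ] [0.5472 0.3912 0.051 ]
```

View pics/w1.png

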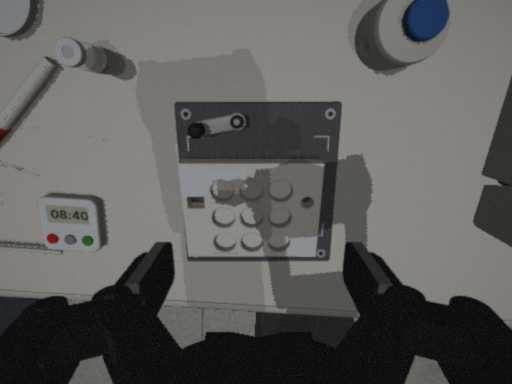

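```bash
cat >> h.py <<'E'
from scipy.optimize import least_squares
def cloud(p):
    K=p["K"];P=p["pose"];v,u=np.mgrid[:384,:512];d=p["range_z"]
    return np.stack([(u-K[0,2])/K[0,0]*d,(v-K[1,2])/K[1,1]*d,d],-1)@P[:3,:3].T+P[:3,3]
def segm(p,c0=(.51,.325),rad=.16,deckxy=None):
    """deck & tray outlines by colour on assumed planes -> minAreaRect"""
    g=cv2.cvtColor(p["img"],cv2.COLOR_BGR2GRAY);c=cloud(p)
    return g,c
E
python3 - <<'E'
from h import *
p=dict(np.load("w1.npz"));c=cloud(p);d=p["range_z"]
b=c[(d>0)&(abs(c[...,0]-.5)<.2)&(abs(c[...,1]-.32)<.2)]
print(np.histogram(b[:,2],np.arange(-.01,.06,.004)))
for uv in((250,140),(300,150),(185,140),(335,200),(100,150),(400,150),(190,175),(315,175),(195,250),(310,250),(238,123),(197,130)): print(uv,c[uv[1],uv[0]].round(4))
big=cv2.resize(p["img"][90:275,165:350],None,fx=4.2,fy=3.2,interpolation=cv2.INTER_CUBIC)
cv2.imwrite("pics/w1c.png",cv2.convertScaleAbs(big,alpha=1.3,beta=20))
E
```

```text
(array([   25,   358, 71584,  1393,   298, 10406,  2347,  1187,  1529,
        2633,  3449,  3897,  2716,   418,   219,   228,   384]), array([-0.01 , -0.006, -0.002,  0.002,  0.006,  0.01 ,  0.014,  0.018,
        0.022,  0.026,  0.03 ,  0.034,  0.038,  0.042,  0.046,  0.05 ,
        0.054,  0.058]))
(250, 140) [0.5509 0.344  0.0128]
(300, 150) [0.5584 0.2903 0.0124]
(185, 140) [0.5283 0.4084 0.013 ]
(335, 200) [ 0.516   0.2274 -0.0008]
(100, 150) [ 4.840e-01  4.967e-01 -1.000e-04]
(400, 150) [5.937e-01 1.835e-01 1.000e-04]
(190, 175) [0.5012 0.3899 0.0376]
(315, 175) [0.5428 0.2719 0.0385]
(195, 250) [0.4166 0.3629 0.0287]
(310, 250) [0.4586 0.2406 0.0273]
(238, 123) [0.5661 0.3601 0.0446]
(197, 130) [0.5504 0.391  0.0639]
```

View pics/w1c.png

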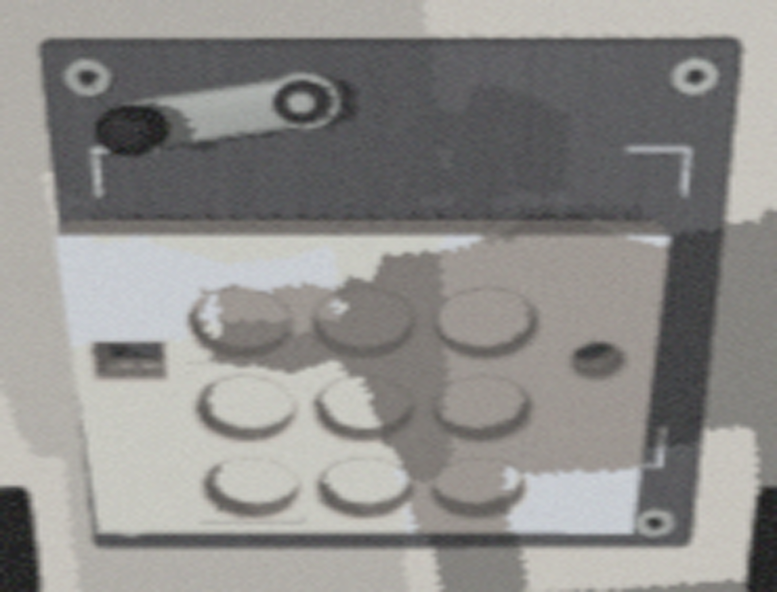

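```bash
cat >> h.py <<'E'
def fit(p,pts,px,x0,free):
    """free: indices of (x,y,z,yaw,pitch)"""
    pts=np.array(pts);px=np.array(px);x0=np.array(x0,float)
    def full(s): a=x0.copy();a[free]=s;return a
    def tf(a): return pts@R.from_euler("ZY",[a[3],a[4]]).as_matrix().T+a[:3]
    f=lambda s:(np.array([pix(p,w) for w in tf(full(s))])-px).ravel()
    r=least_squares(f,x0[free],loss="soft_l1");print("res px",r.fun.reshape(-1,2).round(1).tolist());return full(r.x)
E
python3 - <<'E'
from h import *
p=dict(np.load("w1.npz"))
m=lambda L:[(165+(U+.5)/4.2-.5,90+(V+.5)/3.2-.5) for U,V in L]
D=fit(p,[(.092,.086,.012),(.092,-.086,.012),(-.092,-.086,.012),(-.092,.086,.012),(.057,.074,.012),(.057,-.074,.012),(-.057,-.074,.012)],
 m([(42,40),(741,40),(690,545),(98,545),(95,150),(688,150),(660,465)]),(.51,.325,0,.35,0),[0,1,3])
T=fit(p,[(.055,.072,.016),(.055,-.072,.016),(-.055,-.072,.016),(-.055,.072,.016),(.012,-.058,.016),(.012,.058,.016)],
 m([(58,235),(668,238),(637,533),(98,533),(597,358),(130,358)]),(.485,.315,.018,.35,-.1),[0,1,2,3,4])
print("deck",D.round(4),"tray",T.round(4))
c,s=np.cos(D[3]),np.sin(D[3]);A=np.array([[c,-s],[s,c]])
print("tray in deck",(A.T@(T-D)[:2]).round(4),(T-D)[3])
for n,z,w in(("knob",.064,m([(132,128)])),("pivot",.043,m([(301,101)]))):
    print(n,(A.T@(world(p,w[0],z)-D[:3])[:2]).round(4),world(p,w[0],z))
E
```

```text
res px [[-1.5, -0.4], [1.6, -0.7], [0.9, 1.6], [-1.3, 2.0], [0.3, 0.1], [-0.0, -0.2], [-0.2, 0.1]]
res px [[-0.2, -0.4], [0.1, -1.2], [-0.9, 0.0], [0.3, -0.0], [0.1, 0.8], [0.3, 0.8]]
deck [0.5033 0.3183 0.     0.3389 0.    ] tray [ 0.4829  0.3186  0.0168  0.3358 -0.0882]
tray in deck [-0.0192  0.0071] -0.0031204479271171315
knob [0.0689 0.0537] [0.55040605 0.39188448 0.064     ]
pivot [0.0746 0.0202] [0.56695307 0.36212578 0.043     ]
```

```bash
cat >> h.py <<'E'
D=np.array([.5033,.3183,.3389])
def go(*pts):
    o=telemetry.get_obs();M=R.from_rotvec(o["tool_rot"]).as_matrix();A=R.from_rotvec([0,0,D[2]]).as_matrix()
    loc=A.T@(np.array(o["tool_pos"])-np.r_[D[:2],0])
    print("t",o["t"],"tcp deck",loc.round(4),"yaw-err",round(np.arctan2(M[1,0],M[0,0])-D[2],4),"F",np.round(A.T@o["contact_force"],1),"open",round(o["opening"],4))
    for q in pts: print(q,(M.T@(A@np.array(q)+np.r_[D[:2],0]-o["tool_pos"])).round(4))
E
python3 -c "
from h import *
go((-.019,.104,.25),(-.019,.104,.192))"
```

```text
t 4.45 tcp deck [0.0176 0.001  0.3556] yaw-err -0.0035 F [0.6 0.6 0.1] open 0.085
(-0.019, 0.104, 0.25) [-0.0371 -0.1029  0.1056]
(-0.019, 0.104, 0.192) [-0.0371 -0.1029  0.1636]
```

Emit:
apply_moves --pt "0 -0.037 -0.103 0.03 0.003" --pt "0 -0.037 -0.103 0.03 0.003" --pt "0 -0.037 -0.103 0.06 0.003" --pt "0 -0.037 -0.103 0.1 0.003" --pt "0 -0.037 -0.103 0.13 0.003" --pt "0 -0.037 -0.103 0.15 0.003" --pt "0 -0.037 -0.103 0.163 0.003" --pt "0 -0.037 -0.103 0.163 0.003" --pt "0 -0.037 -0.103 0.163 0.003"

```text
t: 5.2
tool_pos: [0.4511, 0.4106, 0.1921]
tool_rot: [-3.098, -0.52, -0.0]
contact_force: [1.0, 0.7, 0.2]
opening: -0.0
grip_force: 0.0
```

```bash
python3 - <<'E'
from h import *
o,p=wrist();go()
cv2.imwrite("pics/w2.png",p["img"]);c=cloud(p)
g=eyes.get_image("side");cv2.imwrite("pics/s2.png",g["img"])
E
```

```text
t 5.25 tcp deck [-0.0178  0.1045  0.1935] yaw-err -0.0063 F [ 0.6 -0.1  0.9] open 0.0
```

View pics/w2.png

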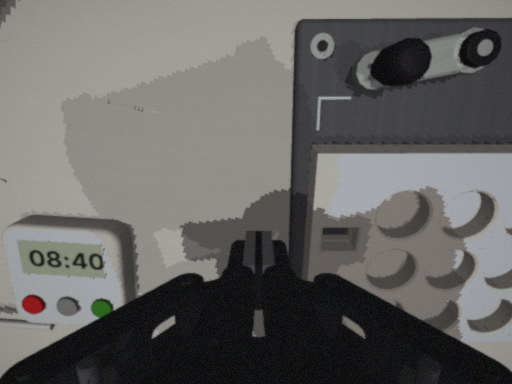

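Emit:
apply_moves --pt "0 0 0.006 0 0" --pt "0 0 0.009 0 0" --pt "0 0 0.011 0 0" --pt "0 0 0.013 0 0" --pt "0 0 0.0145 0 0" --pt "0 0 0.016 0 0" --pt "0 0 0.017 0 0" --pt "0 0 0.0175 0 0" --pt "0 0 0.0175 0 0"

```text
t: 6.05
tool_pos: [0.4567, 0.3941, 0.1919]
tool_rot: [-3.098, -0.52, -0.001]
contact_force: [-0.5, 3.3, 2.0]
opening: 0.0
grip_force: 1.7
```

```bash
python3 - <<'E'
from h import *
go((-.018,.125,.192),(-.018,.125,.28),(-.11,.0,.29))
E
```

```text
t 6.05 tcp deck [-0.0187  0.087   0.1919] yaw-err -0.006 F [0.6 3.3 2. ] open 0.0
(-0.018, 0.125, 0.192) [ 0.0005 -0.038  -0.0001]
(-0.018, 0.125, 0.28) [ 0.0006 -0.0381 -0.0881]
(-0.11, 0.0, 0.29) [-0.0907  0.0875 -0.0982]
```

Emit:
apply_moves --pt "0 0 -0.02 0 0.006" --pt "0 0 -0.03 -0.03 0.006" --pt "0.085 -0.01 -0.03 -0.07 0.006" --pt "0.085 -0.03 0 -0.11 0.006" --pt "0.085 -0.05 0.03 -0.11 0.006" --pt "0.085 -0.05 0.06 -0.11 0.006" --pt "0.085 -0.05 0.087 -0.11 0.006" --pt "0.085 -0.05 0.087 -0.11 0.006" --pt "0.085 -0.05 0.087 -0.11 0.006"

```text
t: 6.8
tool_pos: [0.4378, 0.2939, 0.3008]
tool_rot: [3.099, 0.507, -0.003]
contact_force: [0.5, 0.3, 0.4]
opening: 0.0831
grip_force: 0.0
```

```bash
python3 - <<'E'
from h import *
o,p=wrist();go((-.095,0,.22),(-.095,0,.178));tips(p)
np.savez("w3.npz",**{k:p[k] for k in("img","range_z","K","pose")})
# predicted frame for crop
A=R.from_rotvec([0,0,D[2]]).as_matrix()
q=np.array([pix(p,A@np.array(w)+np.r_[D[:2],0]) for w in((.092,.086,.012),(.092,-.086,.012),(-.092,-.086,.012),(-.092,.086,.012))]);print(q.round(1))
x0,y0=np.maximum(q.min(0).astype(int)-5,0);x1,y1=q.max(0).astype(int)+6
im=p["img"][y0:y1,x0:x1];big=cv2.resize(im,(780,580),interpolation=cv2.INTER_CUBIC);print(x0,y0,780/im.shape[1],580/im.shape[0])
cv2.imwrite("pics/w3c.png",cv2.convertScaleAbs(big,alpha=1.3,beta=20))
E
```

```text
t 6.85 tcp deck [-0.0697 -0.0004  0.3008] yaw-err -0.0133 F [-0.2  0.1 -0.1] open 0.0855
(-0.095, 0, 0.22) [-0.0251 -0.0001  0.0809]
(-0.095, 0, 0.178) [-0.0251 -0.0002  0.1229]
deck 0.4 [181.9 119.2] [0.4715 0.3776 0.    ]
tray 0.67 [254.  128.4] [0.4867 0.3137 0.0248]
hole_right 0.96 [327.  117.1] [0.5147 0.2573 0.0134]
slot_left 0.94 [182.1 117.5] [0.4745 0.3751 0.0119]
front_edge 0.91 [254.  192.9] [0.4322 0.2956 0.02  ]
latch_pivot 0.61 [ 24.2 158.1] [0.4084 0.4784 0.043 ]
latch_knob 0.61 [169.1   3.4] [0.5475 0.3925 0.051 ]
[[140.3 -18. ]
 [366.7 -21.3]
 [347.9 206.8]
 [165.9 209. ]]
135 0 3.2911392405063293 2.697674418604651
```

View pics/w3c.png

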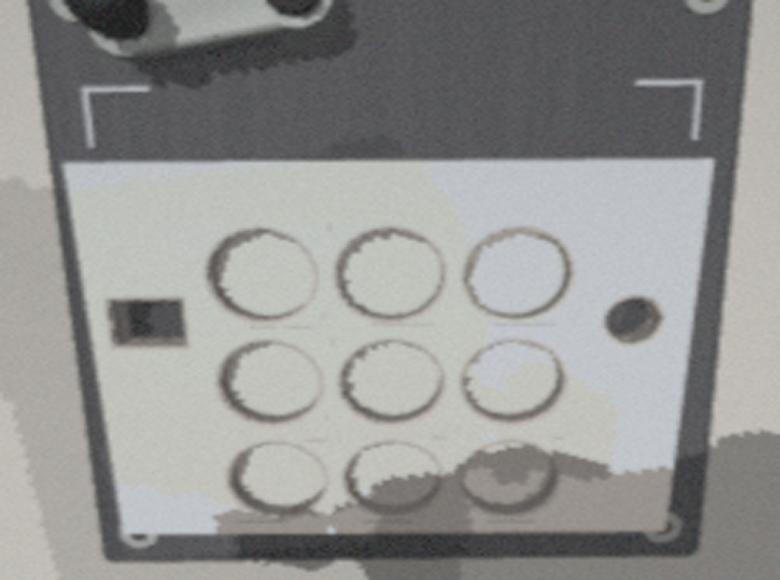

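```bash
python3 - <<'E'
from h import *
p=dict(np.load("w3.npz"))
m=lambda L:[(135+(U+.5)/3.2911-.5,(V+.5)/2.6977-.5) for U,V in L]
Dk=fit(p,[(-.092,-.086,.012),(-.092,.086,.012),(.057,.074,.012),(.057,-.074,.012)],
 m([(694,554),(105,559),(85,90),(700,84)]),(.5033,.3183,0,.339,0),[0,1,3])
T=fit(p,[(.055,.072,.016),(.055,-.072,.016),(-.055,-.072,.016),(-.055,.072,.016),(.012,-.058,.016),(.012,.058,.016)],
 m([(62,164),(713,158),(668,531),(122,536),(634,319),(148,321)]),(.485,.315,.018,.35,-.1),[0,1,2,3,4])
print(Dk.round(4),T.round(4))
for d in(Dk,np.r_[D[:2],0,D[2],0]):
    c,s=np.cos(d[3]),np.sin(d[3]);A=np.array([[c,-s],[s,c]]);print("tray in deck",(A.T@(T-d)[:2]).round(4),(T-d)[3])
E
```

```text
res px [[1.8, 1.5], [-1.4, 1.6], [0.3, -0.7], [-0.3, -0.6]]
res px [[0.3, -0.6], [-0.2, -0.5], [-0.3, 0.2], [0.2, -0.0], [0.0, 0.2], [-0.1, 1.0]]
[0.5036 0.3188 0.     0.3365 0.    ] [ 0.4843  0.3132  0.0184  0.3361 -0.0841]
tray in deck [-0.02    0.0011] -0.00046600531201274054
tray in deck [-0.0196  0.0015] -0.0028303736542879543
```

Emit:
apply_moves --pt "0.085 -0.03 0 0.04 -0.012" --pt "0.085 -0.03 0 0.08 -0.012" --pt "0.085 -0.03 0 0.105 -0.012" --pt "0.085 -0.03 0 0.118 -0.012" --pt "0.085 -0.03 0 0.123 -0.012" --pt "0.085 -0.03 0 0.123 -0.012" --pt "0.085 -0.03 0 0.123 -0.012"

```text
t: 7.88
tool_pos: [0.41, 0.2862, 0.1797]
tool_rot: [-3.096, -0.53, -0.002]
contact_force: [0.1, 0.1, 0.4]
opening: 0.0849
grip_force: 0.0
```

```bash
python3 - <<'E'
from h import *
go((-.072,0,.178),(-.066,0,.178))
g=eyes.get_image("side");P=pix(g,[.455,.30,.03]);print(P)
x,y=P.astype(int);cv2.imwrite("pics/s4.png",cv2.resize(g["img"][y-70:y+60,x-90:x+80],None,fx=4.5,fy=4.5,interpolation=cv2.INTER_CUBIC))
E
```

```text
t 7.8833 tcp deck [-0.0987  0.0007  0.1797] yaw-err 0.0001 F [0.1 0.  0.4] open 0.0849
(-0.072, 0, 0.178) [0.0266 0.0007 0.0017]
(-0.066, 0, 0.178) [0.0326 0.0007 0.0018]
[217.70638217 219.63131631]
```

View pics/s4.png

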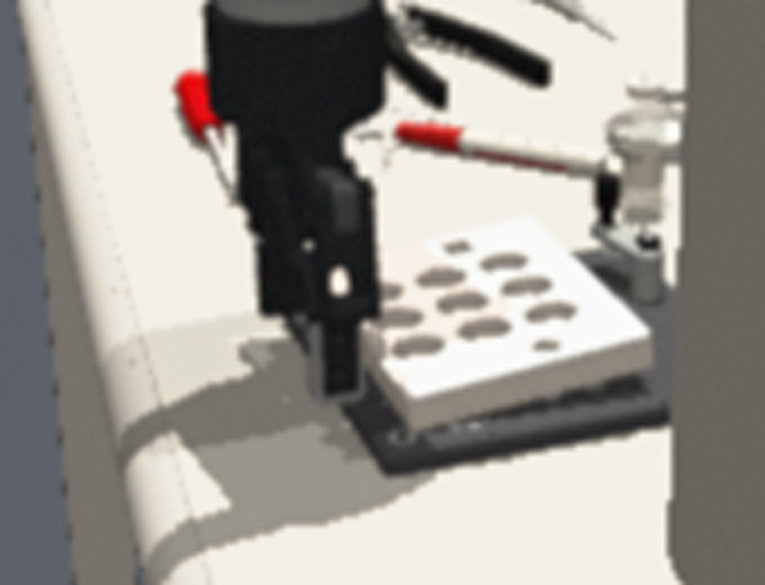

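Emit:
apply_moves --pt "0.085 0.006 0.0007 0.001 0" --pt "0.085 0.009 0.0007 0.001 0" --pt "0.085 0.012 0.0007 0.001 0" --pt "0.085 0.015 0.0007 0.001 0" --pt "0.085 0.018 0.0007 0.001 0" --pt "0.085 0.0205 0.0007 0.001 0" --pt "0.085 0.023 0.0007 0.001 0" --pt "0.085 0.025 0.0007 0.001 0" --pt "0.085 0.027 0.0007 0.001 0" --pt "0.085 0.0285 0.0007 0.001 0" --pt "0.085 0.0285 0.0007 0.001 0"

```text
t: 8.85
tool_pos: [0.4373, 0.2948, 0.1779]
tool_rot: [-3.096, -0.529, -0.004]
contact_force: [-0.1, 0.1, -0.7]
opening: 0.085
grip_force: 0.0
```

```bash
cat >> h.py <<'E'
def trayheights(p):
    """tray top heights at 4 corners-ish deck points, from depth"""
    c=cloud(p);A=R.from_rotvec([0,0,D[2]]).as_matrix();q=(c-np.r_[D[:2],0])@A
    for n,(x,y) in dict(RL=(.04,.062),RR=(.04,-.062),FL=(-.04,.064),FR=(-.04,-.064)).items():
        m=(p["range_z"]>0)&(abs(q[...,0]-x)<.006)&(abs(q[...,1]-y)<.005)&(q[...,2]<.06);print(n,m.sum(),np.median(q[m][:,2]).round(4) if m.any() else None)
E
python3 - <<'E'
from h import *
o,p=wrist();go((-.066,0,.178));trayheights(p);tips(p,["hole_right","slot_left","pin_left","pin_right"])
trayheights(eyes.get_image("scene"))
E
```

```text
t 8.9 tcp deck [-0.0702 -0.0002  0.1779] yaw-err -0.0002 F [ 0.2 -0.4 -0.7] open 0.085
(-0.066, 0, 0.178) [ 0.0042 -0.0002 -0.0001]
RL 430 0.0286
RR 468 0.0286
FL 590 0.0285
FR 591 0.0285
hole_right 0.59 [389.1  88.3] [0.5305 0.2702 0.0196]
slot_left 0.84 [121.2  89.1] [0.493  0.3754 0.0191]
pin_left 0.62 [121.6  83.6] [0.4945 0.3788 0.012 ]
pin_right 0.62 [392.6  81.5] [0.535  0.2672 0.012 ]
RL 23 0.0286
RR 16 0.0292
FL 20 0.0288
FR 0 None
```

```bash
python3 - <<'E'
from h import *
p=dict(np.load("w1.npz"));A=R.from_rotvec([0,0,D[2]]).as_matrix();q=(cloud(p)-np.r_[D[:2],0])@A
for n,z in(("jar",(.06,.09)),("vial",(.05,.09))):
    x=q[(p["range_z"]>0)&(q[...,2]>z[0])&(q[...,2]<z[1])&(q[...,0]>.1)&((q[...,1]<0)==(n=="jar"))&(abs(q[...,1])<.2)&(q[...,0]<.3)]
    print(n,len(x),x.min(0).round(3),x.max(0).round(3))
go((-.085,0,.178),(-.085,0,.28),(.102,.056,.28),(.102,.056,.223))
E
```

```text
jar 3609 [ 0.123 -0.153  0.06 ] [ 0.168 -0.096  0.083]
vial 1155 [0.118 0.133 0.05 ] [0.14  0.156 0.079]
t 9.15 tcp deck [-0.0708 -0.0002  0.1778] yaw-err -0.0002 F [ 0.4 -0.2  0.5] open 0.0848
(-0.085, 0, 0.178) [-0.0142 -0.0001 -0.0003]
(-0.085, 0, 0.28) [-0.0142 -0.0002 -0.1023]
(0.102, 0.056, 0.28) [ 0.1728 -0.0562 -0.1021]
(0.102, 0.056, 0.223) [ 0.1728 -0.0562 -0.0451]
```

Emit:
apply_moves --pt "0.085 -0.012 0 0 0" --pt "0.085 -0.014 0 -0.03 0" --pt "0.085 -0.014 0 -0.07 0" --pt "0 -0.014 0 -0.102 0" --pt "0 0.02 -0.01 -0.102 0" --pt "0 0.06 -0.02 -0.102 0" --pt "0 0.1 -0.03 -0.102 0" --pt "0 0.135 -0.045 -0.102 0" --pt "0 0.173 -0.056 -0.102 0" --pt "0 0.173 -0.056 -0.102 0" --pt "0 0.173 -0.056 -0.102 0"

```text
t: 10.07
tool_pos: [0.5821, 0.4057, 0.2779]
tool_rot: [3.096, 0.53, -0.003]
contact_force: [-0.2, -0.8, -1.3]
opening: 0.0
grip_force: 0.0
```

```bash
python3 - <<'E'
from h import *
go((.102,.056,.223))
o,p=wrist();trayheights(p);tips(p,["latch_knob","latch_pivot"])
s=eyes.get_image("scene");print(eyes.tip_of("latch_knob",s)[:1]);
A=R.from_rotvec([0,0,D[2]]).as_matrix()
for n,w in(("knob",(.0689,.0537,.051)),): print(n,pix(s,A@np.array(w)+np.r_[D[:2],0]))
E
```

```text
t 10.0667 tcp deck [0.1034 0.0562 0.2779] yaw-err 0.0001 F [-0.4 -0.7 -1.3] open 0.0
(0.102, 0.056, 0.223) [-0.0013  0.0002  0.0549]
RL 0 None
RR 145 0.0285
FL 0 None
FR 0 None
latch_pivot 0.87 [302.9 231.8] [0.5731 0.366  0.043 ]
[{'point': [255.6, 192.9], 'confidence': 0.62}]
knob [250.12165939 192.73198729]
```

Emit:
apply_moves --pt "0 0 0 0.03 0" --pt "0 0 0 0.05 0" --pt "0 0 0 0.056 0" --pt "0 0 0 0.056 0" --pt "0 -0.008 0 0.056 0" --pt "0 -0.014 0 0.056 0" --pt "0 -0.019 0.001 0.056 0" --pt "0 -0.024 0.003 0.056 0" --pt "0 -0.028 0.005 0.056 0" --pt "0 -0.033 0.008 0.056 0" --pt "0 -0.037 0.012 0.056 0" --pt "0 -0.039 0.014 0.056 0"

```text
t: 11.32
tool_pos: [0.5488, 0.3781, 0.2241]
tool_rot: [3.097, 0.529, 0.001]
contact_force: [1.8, 0.7, 1.1]
opening: -0.0001
grip_force: 0.9
```

```bash
python3 - <<'E'
from h import *
go((.074,.045,.223),(.074,.078,.223),(.044,.078,.223))
o,p=wrist();tips(p,["latch_knob","latch_pivot"]);
s=eyes.get_image("side");print(eyes.tip_of("latch_knob",s)[:1]);
A=R.from_rotvec([0,0,D[2]]).as_matrix()
for th in(.2,.6,.96,1.57): 
  for c in (p,s): print(th,pix(c,A@np.array((.074-.036*np.sin(th),.02+.036*np.cos(th),.051))+np.r_[D[:2],0]).round(1))
cv2.imwrite("pics/w5.png",np.hstack([p["img"][:,:],]))
E
```

```text
t 11.3167 tcp deck [0.0628 0.0413 0.2241] yaw-err -0.0003 F [2.  0.  1.1] open -0.0001
(0.074, 0.045, 0.223) [ 0.0112 -0.0037  0.0011]
(0.074, 0.078, 0.223) [ 0.0112 -0.0367  0.0011]
(0.044, 0.078, 0.223) [-0.0188 -0.0367  0.0011]
latch_pivot 0.8 [292.7 209.4] [0.5714 0.366  0.043 ]
[{'point': [256.6, 194.9], 'confidence': 0.76}]
0.2 [232.4 237.6]
0.2 [260.6 192.6]
0.6 [243.  259.4]
0.6 [256.1 194.3]
0.96 [259.4 273.9]
0.96 [253.9 196.3]
1.57 [295.7 283.9]
1.57 [254.8 200.1]
```

View pics/w5.png

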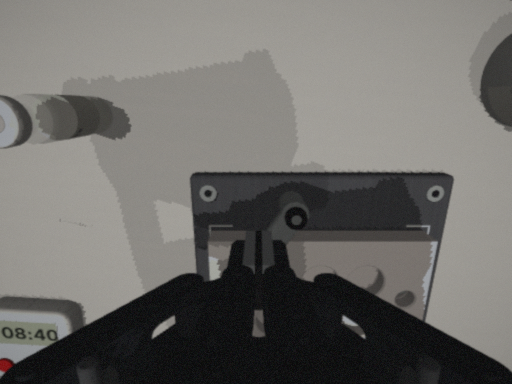

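Emit:
apply_moves --pt "0 0.011 -0.004 0 0" --pt "0 0.011 -0.02 0 0" --pt "0 0.011 -0.037 0 0" --pt "0 0.0 -0.04 0 0" --pt "0 -0.015 -0.04 0 0" --pt "0 -0.02 -0.037 0 0" --pt "0 -0.02 -0.03 0 0" --pt "0 -0.02 -0.024 0 0" --pt "0 -0.021 -0.018 0 0" --pt "0 -0.022 -0.012 0 0" --pt "0 -0.023 -0.007 0 0" --pt "0 -0.024 -0.003 0 0"

```text
t: 12.57
tool_pos: [0.5256, 0.373, 0.2238]
tool_rot: [-3.096, -0.528, 0.001]
contact_force: [-2.3, 1.6, 0.3]
opening: -0.0001
grip_force: 1.1
```

```bash
python3 -c "
from h import *
go((.038,.041,.223),(.038,.065,.223))"
```

```text
t 12.5667 tcp deck [0.0392 0.0441 0.2238] yaw-err -0.0009 F [-1.6  2.3  0.3] open -0.0001
(0.038, 0.041, 0.223) [-0.0012  0.0031  0.0008]
(0.038, 0.065, 0.223) [-0.0012 -0.0209  0.0008]
```

Emit:
apply_moves --pt "0 -0.001 0.0015 0 0" --pt "0 -0.001 0.003 0 0" --pt "0 -0.001 0.004 0 0" --pt "0 -0.001 0.005 0 0" --pt "0 -0.001 0.005 0 0"

```text
t: 12.98
tool_pos: [0.5261, 0.3685, 0.2238]
tool_rot: [3.096, 0.53, 0.0]
contact_force: [-0.3, 0.6, 0.3]
opening: -0.0
grip_force: 0.5
```

Emit:
apply_moves --pt "0 0 0.001 0 0" --pt "0 0 0.002 0 0" --pt "0 0 0.002 0 0"

```text
t: 13.23
tool_pos: [0.5264, 0.3674, 0.2238]
tool_rot: [-3.094, -0.529, 0.0]
contact_force: [-3.0, 4.8, 0.4]
opening: 0.0001
grip_force: 2.7
```

Emit:
apply_moves --pt "0 0 0.001 0 0" --pt "0 0 0.001 0 0" --pt "0 0 0.001 0 0"

```text
t: 13.48
tool_pos: [0.5265, 0.367, 0.2238]
tool_rot: [-3.093, -0.529, 0.0]
contact_force: [-2.8, 7.3, 0.2]
opening: 0.0004
grip_force: 3.7
```

At the stop. Retreat along +y, rise and look.

Emit:
apply_moves --pt "0 0 -0.01 0 0" --pt "0 0 -0.025 0 0" --pt "0 0 -0.03 -0.03 0" --pt "0 0 -0.03 -0.07 0" --pt "0 0 -0.01 -0.11 0" --pt "0 -0.02 0.02 -0.13 0" --pt "0 -0.02 0.04 -0.13 0" --pt "0 -0.02 0.04 -0.13 0" --pt "0 -0.02 0.04 -0.13 0"

```text
t: 14.23
tool_pos: [0.5216, 0.3212, 0.3543]
tool_rot: [-3.097, -0.528, -0.002]
contact_force: [-0.6, -0.6, -0.5]
opening: -0.0002
grip_force: 0.0
```

```bash
python3 - <<'E'
from h import *
o,p=wrist();go();trayheights(p);tips(p,["latch_knob","latch_pivot"])
A=R.from_rotvec([0,0,D[2]]).as_matrix()
for th in(1.4,1.57): print(th,pix(p,A@np.array((.074-.036*np.sin(th),.02+.036*np.cos(th),.064))+np.r_[D[:2],0]).round(1))
print(pix(p,A@np.array((.074,.02,.043))+np.r_[D[:2],0]))
cv2.imwrite("pics/w6.png",p["img"])
E
```

```text
t 14.2833 tcp deck [ 0.0181 -0.0027  0.3533] yaw-err -0.0004 F [-0.2  0.1 -0.9] open 0.0002
RL 107 0.0284
RR 110 0.0286
FL 90 0.0284
FR 93 0.0284
latch_knob 0.68 [236.2 163. ] [0.5325 0.3473 0.051 ]
latch_pivot 0.71 [231.4 123.9] [0.5648 0.3632 0.043 ]
1.4 [225.8 164.3]
1.57 [232.5 164.9]
[233.42622673 122.75814012]
```

View pics/w6.png

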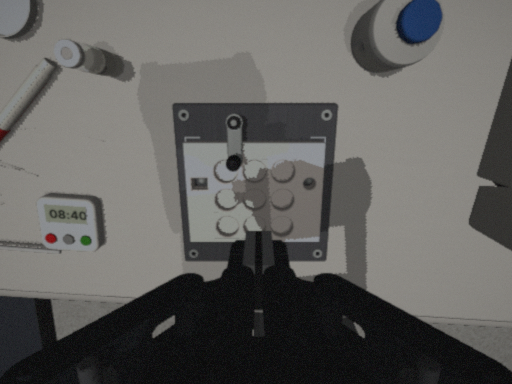

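The tray lies flat inside its marks with a pin in each hole. The latch arm points straight to the front, pivot at (234,123) and knob at (234,163), and the vial, jar and timer are where they were.

```bash
python3 -c "
from station import ctrl
print(ctrl.finish_job())"
```

```text
the job is handed in; nothing more can be done
None
```

The tray is seated flat over both pins and the latch is shut against its stop across the tray's rear edge. The vial, jar and timer look undisturbed in the last picture, and the job was handed in at about 14 s.

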